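# Find a wheel's heavy side by feel and hold it down for the balance weight

## Robot

A 6-joint arm with a two-finger parallel gripper is mounted at the origin on the work surface; the furniture and walls round the work are solid. World frame = base frame: x ahead of the robot, y to its left, z up, the work surface at z = 0. Lengths are in m, angles in rad, forces in N, time in s.
With the tool pointing down it reaches from about 0.375 to 0.9 m from the base axis. Payload 3.1 kg.
Tool frame: the origin (TCP) lies midway between the tips of the shut fingers; the grasp point (between the pads) lies 19 mm behind it; x points along the fingers, z is the direction in which the jaws open and shut, and the axes are right-handed (so a half turn about x gives the same grasp; the last joint's range is limited). The gripper opens to 85 mm and grips with 20 to 120 N. Pads are 22 mm wide; open, the fingers measure 114 mm over their backs; the gripper's body (76 mm by 85 mm) begins 54 mm behind the grasp point. The pads swing forward as they close: fully open they stand 13 mm farther back than shut.
Start: joints at [1.062, 0.527, 1.433, -0, 1.181, -0.178], TCP at [0.203, 0.591, 0.231] pointing down, gripper open.
Joint ranges: [-3.08, 3.08], [-0.75, 2.2], [0.22, 2.44], [-1.43, 4.57], [0, 2.65], [-2.85, 2.85]. Speed limits (rad/s): [2.79, 2.79, 3.14, 3.14, 3.14, 3.14].

## Interface

Orientations are given as a unit quaternion [x, y, z, w].
In Python, from station import telemetry, optics, manip gives the robot as it stands.
- The arm moves only by the tool step_arm, never from a script. Its argument "commands" is a list of rows, each a list of 4 numbers: the shift along the tool's x, y, z in m, then the turn about the tool's x in rad. A call has 1 to 8 rows; each row is the pose to reach, as a shift and turn from the pose measured when the call began, along the tool's axes at that moment; what a row does not reach only later rows make up. A row lasts 1/12 s, in which the tool goes at most 41.7 mm and 7.16 degrees, less where a joint would pass 70% of its speed; a pose out of reach is approached as far as the arm can. A call with a gripper value outside its range is refused whole. "jaw" is the finger opening in m, from 0 to 0.0854, set as the call begins (left out, the last holds). The fingers move at their own pace and stop on an object; "grip_force" is the grip in N (left out, the last holds). Time passes only in rows, so rows that repeat a pose let the fingers close. It gives the time, the measured TCP pose, the force and the opening at its end, in the units of the state.
- telemetry.sense(): the state, without advancing time (a new reading comes with each control period).
- optics.snapshot(name): name is "scene" or "side" or "wrist"; returns the picture (480x640x3 uint8, red, green, blue); there is no depth.
- optics.camera_params(name): a dict with "mtx" (3x3 intrinsics, pixels), "origin" and "attitude" of the camera in the world. Camera axes: x right, y down, z forward; pixel columns grow to the right and rows downward; lengths in m; the calibration is good to about 2 mm. A picture is of the moment at which its call begins: read the wrist's pose just before it. camera_params takes no time and is no camera call; for the wrist camera it gives the pose at the moment of the call.
- manip.sign_off(): hands the job in, once; it reports no verdict.
The state is a dict: "t": time; "q": joint angles; "qd": joint speeds; "tau": joint torques, N m; "tcp_pos": TCP position; "tool_rot": TCP orientation; "force": force on the tool from outside, world axes, zero at the start; "ft_torque": the same for the moment, N m; "finger_gap": opening from 0.0 (shut) to 1.0 (fully open).
Only numpy, scipy, OpenCV 4.12 (cv2) and the standard library are available. Lean on these libraries where they do the work, as an engineer would, in place of code of your own. Each camera call takes 0.05 s, during which the arm holds its last target.

## Task

Start a balancing run: press the round push button on the recorder box fully down and let it come up again. Then take the crank handle of the wheel on the balancing stand and turn the wheel through at least half a turn, feeling where its hidden heavy side is. Finish with the heavy side at the bottom, stopped there, and end the job still holding the handle in the gripper (do not let go), so that a balance weight can be tacked on at the top; leave the loose parts on the table where they lie.

Things in the scene. Friction and masses are not known exactly. Their poses are not given: they have to be found in the camera images.
- run_button_top (a point): centre of the top face of the push button: a grey plastic disc 28 mm across in a steel collar 44 mm across, on the right half (seen from the robot) of the recorder, a fixed grey box 90 x 130 x 45 mm with a dark display on its left half. Its top is 67 mm above the table, 10 mm above the collar; it travels 6 mm straight down against a spring (1.5 N at first, 5 N fully down) and springs back.
- run_button (a joint): travel of the push button: 0 up, 0.006 m fully down
- axle (a point): point on the wheel's level axis, 160 mm above the table, in front of the wheel's face by 68 mm, so in the plane in which the handle's middle goes round. The stand (grey base plate, pedestal behind the wheel) is fixed to the table. This frame's x axis is the wheel's axis and points from the handle side into the wheel, away from the robot; z is up.
- handle_center (a point): middle of the crank handle: a black sleeve 18 mm in diameter, 64 mm long, lying level and parallel to the wheel's axis, on a pin that sticks out of the wheel's front face towards the robot, 58 mm off the axis. It turns freely on its pin, so a gripper keeps its direction while the handle goes round. Its middle is 68 mm in front of the wheel's face.
- wheel (a joint): turn of the wheel, a closed dark steel drum 150 mm in diameter and 50 mm wide: 0 with the handle straight above the axis, growing clockwise as seen from the robot (handle from the top to the right, then down). It goes round about three times either way. Its bearing drags with 0.33 Nm, so it stays wherever it is left.
- wheel_center (a point): middle of the drum, on its axis, 93 mm behind the handle's middle. A slug hidden inside, anywhere round the drum, makes one side heavy: 0.23 to 0.3 Nm about the axle when that side is level with it. Nothing shows where: the handle only pushes back more (up to 11 N) while the heavy side is being lifted and less (down to about 1 N) while it comes down.
- nut_m24: loose dark hexagon nut, 35 x 39 x 19 mm; leave it alone. Origin under its centre.
- bolt_m12: loose bright hexagon bolt, 68 mm long, lying; leave it alone. Origin under its centre.
- round_bar: loose round bar, 20 mm in diameter, 140 mm long, lying; leave it alone. Origin under its centre.
- coupon_1: loose flat plate, 120 x 60 x 6 mm; leave it alone. Origin under its centre.
- bracket: loose drilled angle bracket, 45 x 40 x 40 mm; leave it alone. Origin under its centre.

How it is judged:
On the way, in this order (a step that is already met when the one before it is completed fails the run):
1. the push button is pressed fully down (value of joint run_button above 0.005 m), for 0.02 s.
2. the push button is let up again (value of joint run_button below 0.001 m), for 0.1 s.
3. the wheel is turned by its handle through about half a turn from where it stood (distance of handle_center from where it was at the start of the episode above 0.108 m and contact force between the fingers and crank_handle above 0.5 N), for 0.02 s.
At the end, for the whole second after the job is handed in: The wheel stands still with its hidden heavy side within 25 degrees of straight down, the gripper still holds the crank handle (at least 2 N), and the push button is up (height (world z) of heavy_side below 0.1147 m and velocity of joint wheel between -0.1 and 0.1 rad/s and contact force between the fingers and crank_handle above 2 N and distance between the grasp point and handle_center below 0.04 m and value of joint run_button below 0.001 m); the arm keeps its last pose, push and grip.
It fails at once if a loose part on the table is shoved more than 30 mm (distance of any of nut_m24, bolt_m12, round_bar, coupon_1, bracket from where it was at the start of the episode above 0.03 m).
It also fails if it takes over 70 s, if anything falls off the work surface, if the arm or the gripper's body presses on something with over 40 N, if the wrist force passes 120 N, or if a joint passes its speed limit or range.

## Working session

There is one attempt and no reset: what is moved stays moved. The work goes in short steps, Python scripts to look and compute and a tool call to move; the robot and the scene stay as the last step left them, time stands still between calls to the robot, and variables do not carry over. Pictures are saved under pics/ and viewed, and the job is handed in when it is done.

Besides the shell and the picture viewer there is one more tool, called after ">>>" as name(argument=value, ...), one argument or row to a line, values as JSON. step_arm: Moves the arm, as the interface text tells. Its arguments: {"type":"object","properties":{"commands":{"type":"array","items":{"type":"array","items":{"type":"number"}}},"jaw":{"type":"number"},"grip_force":{"type":"number"}},"required":["commands"]}

```bash
ls; mkdir -p pics
python3 - <<'E'
from station import telemetry, optics, manip
import cv2, numpy as np
np.set_printoptions(precision=4,suppress=True)
s=telemetry.sense()
for k,v in s.items(): print(k,v)
for n in ["scene","side","wrist"]:
    p=optics.camera_params(n); print(n,p)
    im=optics.snapshot(n); cv2.imwrite(f"pics/{n}0.png",im[:,:,::-1])
E
```

```text
pics
t 0.0
q [ 1.0615  0.5285  1.4339 -0.      1.1814 -0.1785]
qd [ 0.0007 -0.0003  0.0009 -0.0008  0.0016 -0.0008]
tau [ -0.0012 -44.2361 -17.8022  -0.0003   0.0085  -0.    ]
tcp_pos [0.2026 0.5905 0.2303]
tool_rot [-0.4112  0.5762  0.4105  0.5748]
force [ 0.1948  0.5605 -0.3582]
ft_torque [-0.0014  0.0024  0.0049]
finger_gap 1.00257757974415
scene {'mtx': array([[614.4574,   0.    , 321.7332],
       [  0.    , 614.4574, 243.6231],
       [  0.    ,   0.    ,   1.    ]]), 'origin': array([ 0.073 , -0.8078,  1.0065]), 'attitude': array([ 0.8823, -0.2517,  0.1178, -0.38  ])}
side {'mtx': array([[516.6912,   0.    , 323.9849],
       [  0.    , 516.6912, 239.2007],
       [  0.    ,   0.    ,   1.    ]]), 'origin': array([0.4389, 1.0894, 0.6782]), 'attitude': array([-0.0519,  0.845 , -0.5314,  0.0297])}
wrist {'mtx': array([[337.6761,   0.    , 323.2324],
       [  0.    , 337.6761, 244.1412],
       [  0.    ,   0.    ,   1.    ]]), 'origin': array([0.1333, 0.6155, 0.3722]), 'attitude': array([0.805 , 0.5751, 0.0838, 0.1194])}
```

View pics/scene0.png

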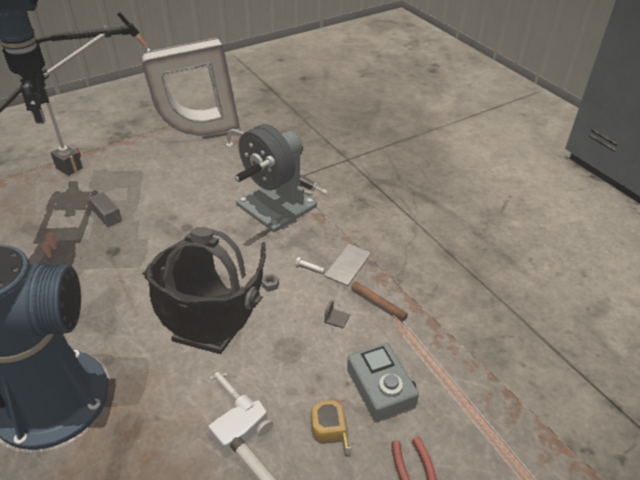

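View pics/side0.png

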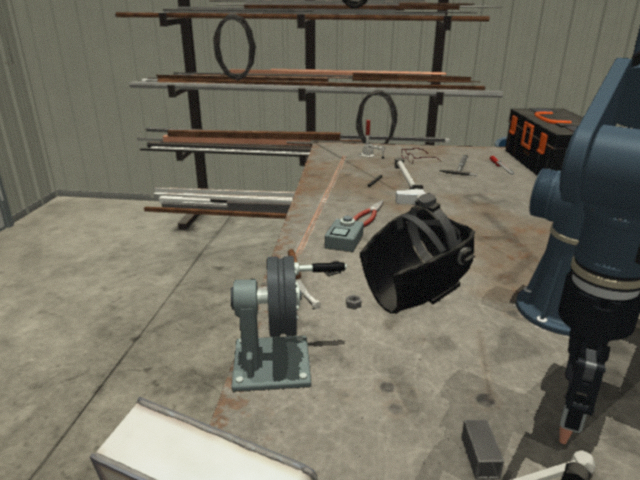

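View pics/wrist0.png

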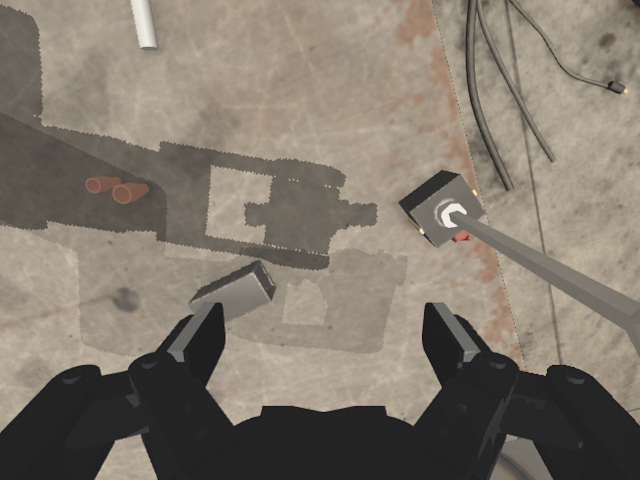

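Run:
```python
import cv2
a=cv2.imread("pics/scene0.png"); b=cv2.imread("pics/side0.png")
cv2.imwrite("pics/sc_wheel.png",cv2.resize(a[110:230,215:335],None,fx=5,fy=5,interpolation=cv2.INTER_CUBIC))
cv2.imwrite("pics/sc_box.png",cv2.resize(a[330:430,330:430],None,fx=6,fy=6,interpolation=cv2.INTER_CUBIC))
cv2.imwrite("pics/sd_wheel.png",cv2.resize(b[245:395,220:360],None,fx=4,fy=4,interpolation=cv2.INTER_CUBIC))
cv2.imwrite("pics/sd_box.png",cv2.resize(b[195:255,315:395],None,fx=8,fy=8,interpolation=cv2.INTER_CUBIC))
```

```text
(no output)
```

View pics/sc_wheel.png

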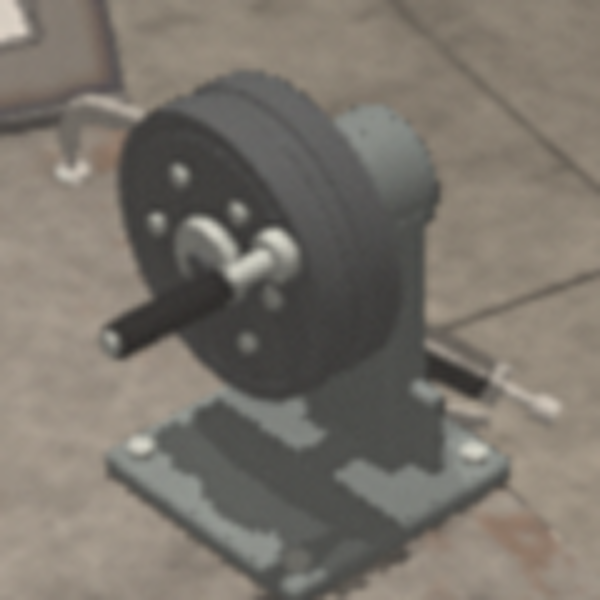

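View pics/sc_box.png

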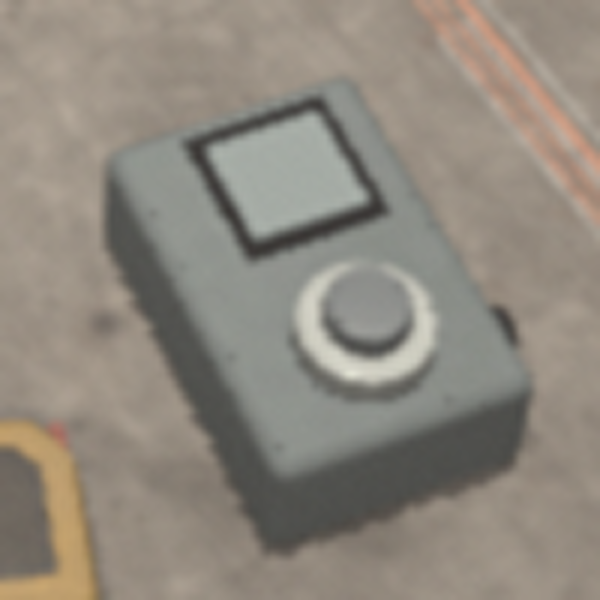

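View pics/sd_wheel.png

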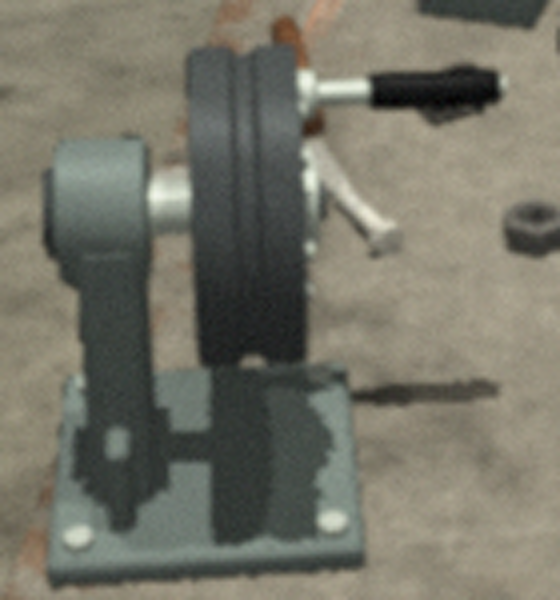

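View pics/sd_box.png

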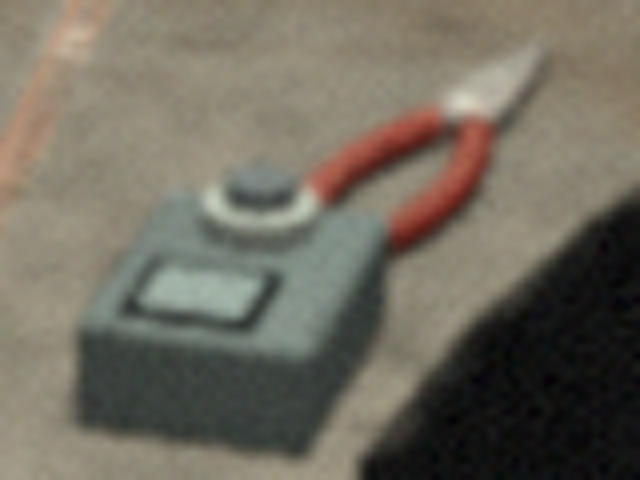

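```bash
cat > h.py <<'E'
import numpy as np, cv2
from scipy.spatial.transform import Rotation as R
from station import telemetry, optics, manip
np.set_printoptions(precision=4,suppress=True)
def P(name,p=None):
    p=p or optics.camera_params(name)
    Rm=R.from_quat(p['attitude']).as_matrix().T
    return p['mtx']@np.c_[Rm,-Rm@p['origin']]
def tri(obs):
    # obs: list of (P,u,v)
    A=[]
    for M,u,v in obs: 
        for r in (u*M[2]-M[0], v*M[2]-M[1]): A.append(r/np.linalg.norm(r[:3]))
    A=np.array(A); x=np.linalg.lstsq(A[:,:3],-A[:,3],rcond=None)[0]
    e=[np.round((lambda w:w[:2]/w[2])(M@np.r_[x,1])-[u,v],1) for M,u,v in obs]
    return x,e
def onz(M,u,v,z):
    A=np.array([u*M[2]-M[0], v*M[2]-M[1]])
    return np.linalg.solve(A[:,:2],-(A[:,3]+A[:,2]*z))
def crop(c,f,o): return ((c[0]+.5)/f-.5+o[0],(c[1]+.5)/f-.5+o[1])
E
python3 - <<'E'
from h import *
S=P("scene");D=P("side")
sw=lambda *c:crop(c,5,(215,110)); sb=lambda *c:crop(c,6,(330,330)); dw=lambda *c:crop(c,4,(220,245)); db=lambda *c:crop(c,8,(315,195))
def t(n,a,b):
    x,e=tri([(S,*a),(D,*b)]); print(n,x,*e); return x
t("button",sb(369,303),db(262,183))
f=t("h front",sw(116,341),dw(503,86)); r=t("h rear",sw(228,283),dw(371,90))
d=r-f;print("len",np.linalg.norm(d),"yaw",np.degrees(np.arctan2(d[1],d[0])),"mid",(f+r)/2)
t("boxFarRightTop",sb(345,80),db(80,325)) if 0 else None
t("hub",sw(205,245),dw(318,197))
for n,z,p in [("button",.067,sb(369,303))]: print(n,onz(S,*p,z), onz(D,*db(262,183),z))
# base plate bolts for yaw: scene left (140,446) right(475,452); 
print("plate L,R",onz(S,*sw(140,446),.014),onz(S,*sw(475,452),.014))
print("side plate bolts",onz(D,*dw(78,538),.014),onz(D,*dw(333,521),.014))
# box top corners z=.045
for c in [(125,155),(345,85),(525,385),(285,475)]: print("box",onz(S,*sb(*c),.045))
E
```

```text
button [ 0.5371 -0.3376  0.0644] [-0.1  0.1] [-0.1 -0. ]
h front [0.5033 0.1953 0.1899] [-0.8  0.5] [-0.9 -0.4]
h rear [0.5663 0.2082 0.1899] [-0.4  0.3] [-0.5 -0.3]
len 0.06436153475745102 yaw 11.553306426917116 mid [0.5348 0.2017 0.1899]
hub [0.5842 0.2697 0.1657] [-0.9  0.6] [-1.2 -0.6]
button [ 0.5362 -0.3388] [ 0.5363 -0.3313]
plate L,R [0.5693 0.3263] [0.7133 0.2338]
side plate bolts [0.687 0.346] [0.569 0.319]
box [ 0.5142 -0.2419]
box [ 0.5911 -0.2563]
box [ 0.5697 -0.3763]
box [ 0.4892 -0.3632]
```

Run:
```python
from h import *
a=cv2.imread("pics/scene0.png")
cv2.imwrite("pics/sc_l.png",cv2.resize(a[0:260,0:260],None,fx=2.3,fy=2.3,interpolation=cv2.INTER_CUBIC))
p=optics.camera_params("wrist"); W=P("wrist",p)
v=W[:,2]; print("nadir vp",v[:2]/v[2])
S=P("scene")
print("cube base wrist",onz(W,440,235,0.03),"scene",onz(S,66,160,.03))
print("block",onz(W,240,290,0.03),"D frame base",onz(S,150,100,0),onz(S,180,133,0),onz(S,238,125,0), "mask base",onz(S,175,338,0),onz(S,222,348,0))
x=telemetry.sense(); print(R.from_quat(x['tool_rot']).as_matrix())
```

```text
nadir vp [323.9759 142.2993]
cube base wrist [0.261  0.7006] scene [0.2309 0.7003]
block [0.251  0.4772] D frame base [0.551  0.9367] [0.5582 0.7122] [0.7241 0.6641] mask base [0.2528 0.009 ] [ 0.3236 -0.0642]
[[-0.0008 -0.9458  0.3248]
 [-0.0014  0.3248  0.9458]
 [-1.      0.0003 -0.0016]]
```

View pics/sc_l.png

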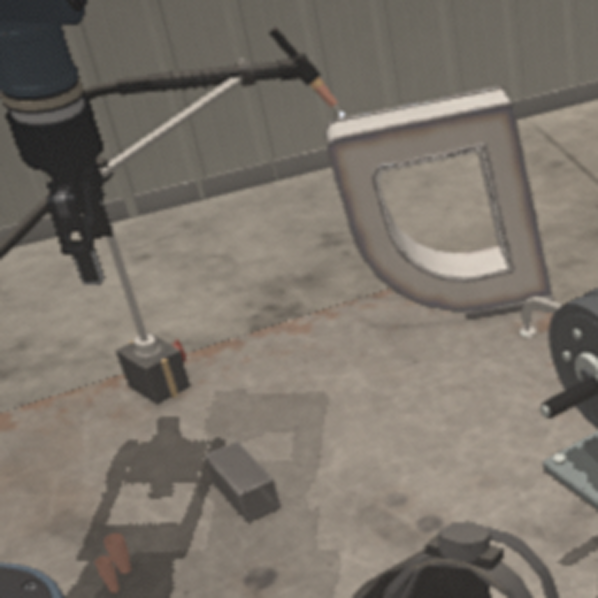

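Run:
```python
from h import *
S=P("scene");D=P("side")
print("mask top",tri([(S,203,237),(D,428,201)]))
print("mask right tip",tri([(S,265,247),(D,361,243)]))
print("mask knob",tri([(S,254,298),(D,468,255)]))
print("scene torch ray z", [onz(S,128,28,z) for z in (.2,.3,.4)])
for z in (0.1,.2,.3,.4,.5):
    w=D@[.245,.70,z,1]; print(z,w[:2]/w[2])
print("nut",tri([(S,271,283),(D,354,301)]),"bolt",tri([(S,300,262),(D,317,303)]),"bracket",onz(S,338,318,0.01))
```

```text
mask top (array([ 0.3363, -0.0106,  0.2556]), [array([-0.9,  0.4]), array([-0.8, -0.2])])
mask right tip (array([0.4751, 0.0104, 0.1496]), [array([ 2. , -1.2]), array([1.9, 0.8])])
mask knob (array([ 0.3089, -0.0653,  0.1214]), [array([-45.,  14.]), array([-35.8, -10.5])])
scene torch ray z [array([0.5522, 1.0277]), array([0.4928, 0.8001]), array([0.4334, 0.5726])]
0.1 [534.8375 564.8145]
0.2 [552.3836 504.1896]
0.3 [573.0209 432.8841]
0.4 [597.6451 347.8031]
0.5 [627.5352 244.5277]
nut (array([0.4906, 0.0352, 0.0082]), [array([-0.3,  0.2]), array([-0.3, -0.1])]) bolt (array([0.5778, 0.0569, 0.0097]), [array([-0.6,  0.4]), array([-0.6, -0.3])]) bracket [ 0.5622 -0.1279]
```

```bash
cat >> h.py <<'E'
def to(*tgts):
    s=telemetry.sense(); M=R.from_quat(s['tool_rot']).as_matrix(); p=np.array(s['tcp_pos'])
    for t in tgts: 
        d=M.T@(np.array(t)-p); print("shift",np.round(d,4),"dist",round(float(np.linalg.norm(d)),3))
def st():
    s=telemetry.sense(); M=R.from_quat(s['tool_rot']).as_matrix()
    print("t",round(s['t'],2),"tcp",np.array(s['tcp_pos']),"xdir",M[:,0],"z yaw",round(float(np.degrees(np.arctan2(M[1,2],M[0,2]))),2),"F",np.array(s['force']),"gap",round(s['finger_gap'],3),"q",np.array(s['q']))
E
python3 -c "
from h import *
to((.35,.43,.35),(.45,.05,.35),(.537,-.338,.22))"
```

```text
shift [-0.1193 -0.1914 -0.1043] dist 0.249
shift [-0.1189 -0.4094 -0.4312] dist 0.606
shift [ 0.0116 -0.6178 -0.7697] dist 0.987
```

>>> step_arm(
  commands=[
    [-0.04, -0.03, -0.015, 0],
    [-0.08, -0.06, -0.03, 0],
    [-0.11, -0.09, -0.05, 0],
    [-0.12, -0.12, -0.07, 0],
    [-0.12, -0.15, -0.085, 0],
    [-0.12, -0.18, -0.105, 0],
    [-0.12, -0.2, -0.14, 0],
    [-0.12, -0.22, -0.17, 0],
  ],
  jaw=0.0,
  grip_force=60,
)

```text
t: 0.82
tcp_pos: [0.3565, 0.3566, 0.3507]
tool_rot: [-0.411, 0.576, 0.41, 0.575]
force: [0.9, 0.1, 0.6]
finger_gap: 0.004
```

```bash
python3 -c "
from h import *
st();to((.45,.05,.35),(.537,-.338,.22))"
```

```text
t 0.82 tcp [0.3565 0.3566 0.3507] xdir [-0.0005 -0.0018 -1.    ] z yaw 71.02 F [0.881  0.1321 0.6152] gap 0.004 q [ 0.5643  0.2336  1.5628 -0.0013  1.3466 -0.675 ]
shift [ 0.0012 -0.1881 -0.2595] dist 0.321
shift [ 0.1319 -0.3966 -0.5979] dist 0.729
```

>>> step_arm(
  commands=[
    [0, -0.024, -0.033, 0],
    [0, -0.048, -0.066, 0],
    [0, -0.072, -0.099, 0],
    [0, -0.096, -0.132, 0],
    [0, -0.12, -0.165, 0],
    [0, -0.144, -0.198, 0],
    [0, -0.168, -0.231, 0],
    [0, -0.19, -0.264, 0],
  ],
)

```text
t: 1.48
tcp_pos: [0.4505, 0.0431, 0.3512]
tool_rot: [-0.411, 0.576, 0.41, 0.575]
force: [0.8, 1.0, -0.9]
finger_gap: -0.002
```

```bash
python3 -c "
from h import *
st();to((.52,-.24,.28),(.537,-.338,.18))"
```

```text
t 1.48 tcp [0.4505 0.0431 0.3512] xdir [-0.0002 -0.0018 -1.    ] z yaw 71.0 F [ 0.7745  1.0088 -0.8559] gap -0.002 q [-0.1513  0.1497  1.6718 -0.0019  1.3201 -1.3901]
shift [ 0.0717 -0.1578 -0.2449] dist 0.3
shift [ 0.1719 -0.2058 -0.3318] dist 0.427
```

>>> step_arm(
  commands=[
    [0.0, -0.024, -0.034, 0],
    [0.01, -0.048, -0.066, 0],
    [0.02, -0.069, -0.099, 0],
    [0.03, -0.088, -0.132, 0],
    [0.04, -0.108, -0.165, 0],
    [0.05, -0.125, -0.195, 0],
    [0.06, -0.142, -0.22, 0],
    [0.07, -0.158, -0.245, 0],
  ],
)

```text
t: 2.15
tcp_pos: [0.52, -0.2421, 0.2808]
tool_rot: [-0.411, 0.576, 0.41, 0.575]
force: [1.5, 0.3, -0.5]
finger_gap: 0.005
```

Run:
```python
from h import *
st();p=optics.camera_params("wrist"); im=optics.snapshot("wrist"); cv2.imwrite("pics/w1.png",im[:,:,::-1]); np.save("w1.npy",P("wrist",p))
w=P("wrist",p)@[.537,-.338,.066,1]; print(w[:2]/w[2])
```

```text
t 2.15 tcp [ 0.52   -0.2421  0.2808] xdir [-0.0007 -0.0013 -1.    ] z yaw 70.94 F [ 1.4565  0.273  -0.5093] gap 0.005 q [-0.6297  0.4037  1.5047 -0.0015  1.2329 -1.8673]
[246.5586 255.6692]
```

View pics/w1.png

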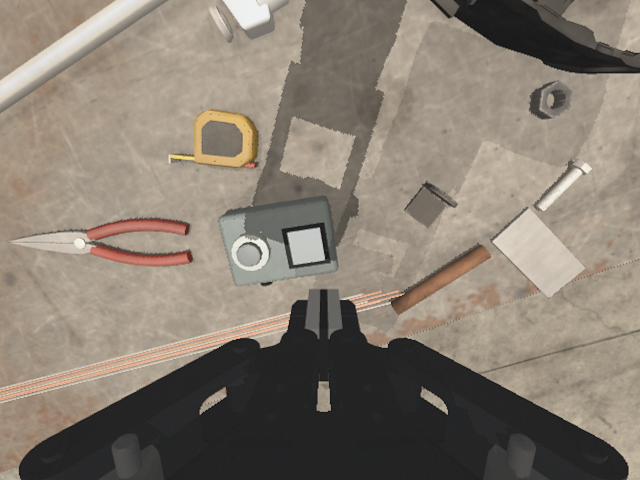

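Run:
```python
from h import *
im=cv2.imread("pics/w1.png"); cv2.imwrite("pics/w1b.png",cv2.resize(im[225:285,215:285],None,fx=8,fy=8,interpolation=cv2.INTER_CUBIC))
S=P("scene");D=P("side");W=np.load("w1.npy")
a=crop((369,303),6,(330,330)); b=crop((262,183),8,(315,195))
print(tri([(S,*a),(D,*b),(W,248,253.5)]))
print(tri([(S,*a),(W,248,253.5)]))
print(onz(W,248,253.5,.067))
to((.537,-.338,.12),(.537,-.338,.075))
```

```text
(array([ 0.5366, -0.3369,  0.0642]), [array([-0.6,  0. ]), array([0. , 0.1]), array([-0.3,  1.1])])
(array([ 0.5369, -0.3368,  0.0632]), [array([-0.5,  0.2]), array([0. , 0.9])])
[ 0.5349 -0.3352]
shift [ 0.1592 -0.0447 -0.0793] dist 0.183
shift [ 0.2042 -0.0447 -0.0791] dist 0.223
```

View pics/w1b.png

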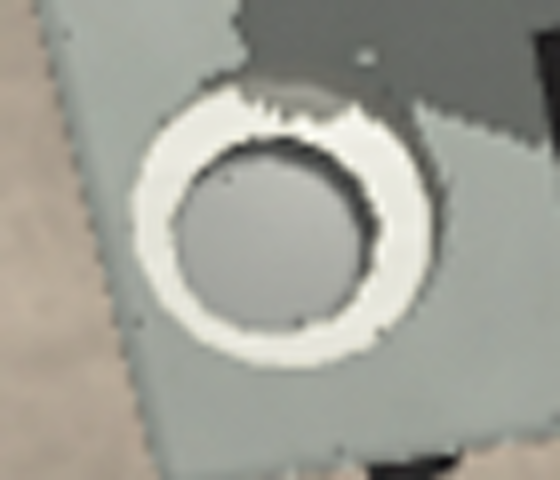

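>>> step_arm(
  commands=[
    [0.025, -0.015, -0.025, 0],
    [0.06, -0.03, -0.05, 0],
    [0.095, -0.045, -0.075, 0],
    [0.13, -0.045, -0.079, 0],
    [0.165, -0.045, -0.079, 0],
    [0.18, -0.045, -0.079, 0],
    [0.18, -0.045, -0.079, 0],
    [0.18, -0.045, -0.079, 0],
  ],
)

```text
t: 2.87
tcp_pos: [0.5369, -0.3374, 0.0982]
tool_rot: [-0.41, 0.578, 0.409, 0.575]
force: [0.1, -0.1, 1.7]
finger_gap: -0.001
```

Run:
```python
from h import *
st(); to((.5365,-.337,.0605))
p=optics.camera_params("wrist"); im=optics.snapshot("wrist"); cv2.imwrite("pics/w2.png",im[:,:,::-1])
```

```text
t 2.87 tcp [ 0.5369 -0.3374  0.0982] xdir [-0.0027 -0.0035 -1.    ] z yaw 70.78 F [ 0.0866 -0.1477  1.6679] gap -0.001 q [-0.7349  0.7046  1.5137 -0.0056  0.9229 -1.9669]
shift [0.0377 0.0005 0.0004] dist 0.038
```

View pics/w2.png

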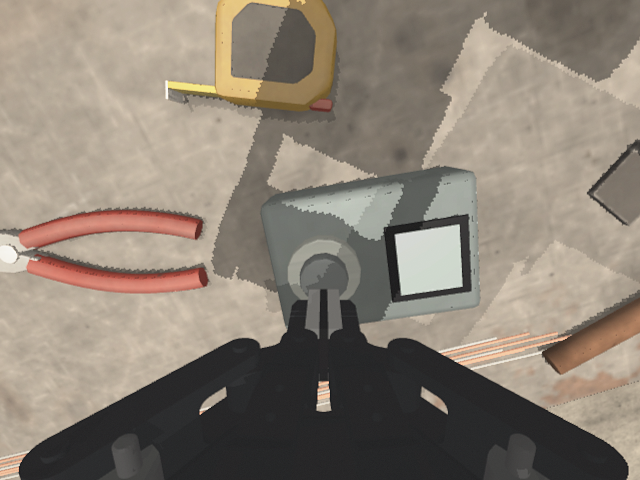

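>>> step_arm(
  commands=[
    [0.02, 0, 0, 0],
    [0.03, 0, 0, 0],
    [0.034, 0, 0, 0],
    [0.037, 0, 0, 0],
    [0.039, 0, 0, 0],
    [0.039, 0, 0, 0],
    [0.039, 0, 0, 0],
    [0.039, 0, 0, 0],
  ],
)

```text
t: 3.58
tcp_pos: [0.5382, -0.3382, 0.0617]
tool_rot: [-0.412, 0.577, 0.408, 0.575]
force: [-0.3, 2.3, 5.3]
finger_gap: -0.002
```

Run:
```python
from h import *
st()
im=optics.snapshot("scene"); cv2.imwrite("pics/s2.png",cv2.resize(im[330:430,330:430,::-1],None,fx=6,fy=6))
```

```text
t 3.58 tcp [ 0.5382 -0.3382  0.0617] xdir [ 0.0007 -0.0062 -1.    ] z yaw 70.8 F [-0.2654  2.2607  5.2817] gap -0.002 q [-0.7346  0.7573  1.529  -0.0055  0.8506 -1.9666]
```

View pics/s2.png

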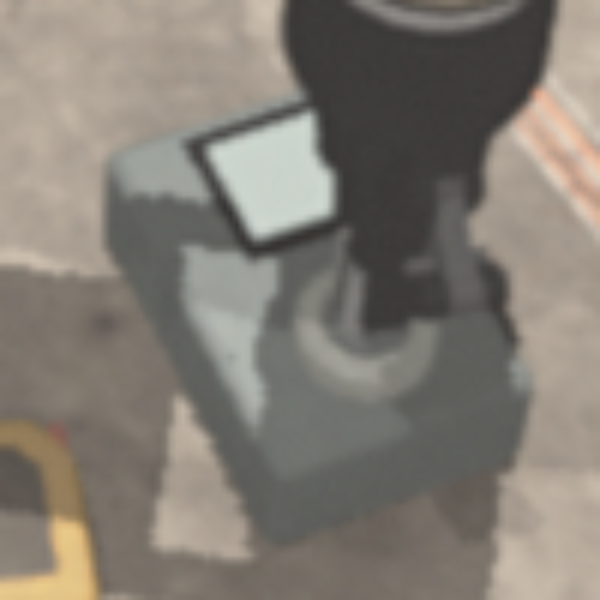

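>>> step_arm(
  commands=[
    [0.003, 0, 0, 0],
    [0.004, 0, 0, 0],
    [0.004, 0, 0, 0],
  ],
)

```text
t: 3.88
tcp_pos: [0.5383, -0.3383, 0.0608]
tool_rot: [-0.412, 0.577, 0.407, 0.575]
force: [-3.7, 4.0, 19.7]
finger_gap: 0.001
```

>>> step_arm(
  commands=[
    [-0.02, 0, 0, 0],
    [-0.04, 0, 0, 0],
    [-0.08, 0, 0, 0],
    [-0.12, 0, 0, 0],
    [-0.16, 0.01, 0.015, 0],
    [-0.2, 0.02, 0.03, 0],
    [-0.23, 0.04, 0.05, 0],
    [-0.26, 0.06, 0.075, 0],
  ],
  jaw=0.0,
)

```text
t: 4.55
tcp_pos: [0.5077, -0.2509, 0.3183]
tool_rot: [-0.413, 0.578, 0.406, 0.576]
force: [0.3, 0.5, 0.7]
finger_gap: 0.0
```

Run:
```python
from h import *
st(); to((.45,.05,.35),(.43,.10,.34),(.4,.12,.34))
im=optics.snapshot("scene"); cv2.imwrite("pics/s3.png",cv2.resize(im[330:430,330:430,::-1],None,fx=6,fy=6))
```

```text
t 4.55 tcp [ 0.5077 -0.2509  0.3183] xdir [ 0.0037 -0.0099 -0.9999] z yaw 70.73 F [0.3012 0.4928 0.6506] gap 0.0 q [-0.6533  0.3538  1.4767 -0.0058  1.3022 -1.8862]
shift [-0.0349  0.1535  0.2648] dist 0.308
shift [-0.0255  0.189   0.3054] dist 0.36
shift [-0.0258  0.2239  0.3144] dist 0.387
```

View pics/s3.png

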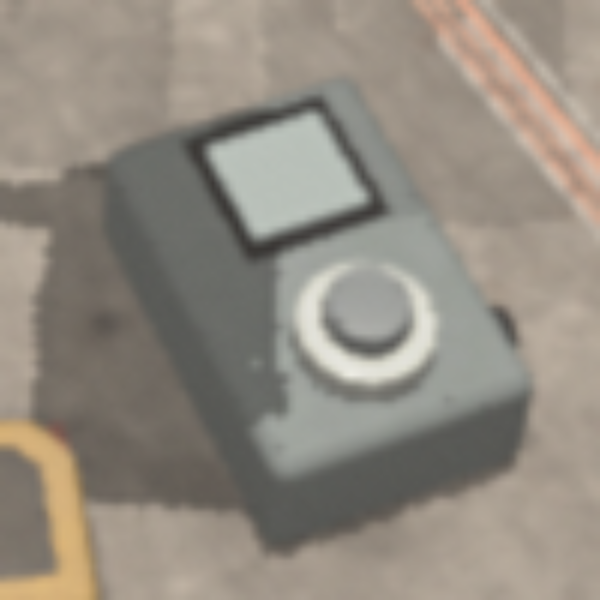

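>>> step_arm(
  commands=[
    [-0.01, 0.02, 0.034, -0.068],
    [-0.02, 0.04, 0.068, -0.136],
    [-0.03, 0.06, 0.102, -0.204],
    [-0.035, 0.08, 0.136, -0.272],
    [-0.035, 0.1, 0.17, -0.34],
    [-0.035, 0.12, 0.204, -0.408],
    [-0.035, 0.14, 0.238, -0.476],
    [-0.035, 0.154, 0.265, -0.54],
  ],
  jaw=0.0854,
)

```text
t: 5.27
tcp_pos: [0.4471, 0.0575, 0.3554]
tool_rot: [0.554, -0.445, -0.545, -0.444]
force: [0.1, 0.3, 1.0]
finger_gap: 0.997
```

Run:
```python
from h import *
st(); to((.535,.2017,.34),(.52,.18,.34))
p=optics.camera_params("wrist"); im=optics.snapshot("wrist"); cv2.imwrite("pics/w4.png",im[:,:,::-1]); np.save("w4.npy",P("wrist",p))
```

```text
t 5.27 tcp [0.4471 0.0575 0.3554] xdir [ 0.0089 -0.0095 -0.9999] z yaw 102.09 F [0.1204 0.2892 1.0097] gap 0.997 q [-0.1153  0.139   1.6731 -0.0087  1.3195 -1.8951]
shift [ 0.0148 -0.1161  0.1228] dist 0.17
shift [ 0.0149 -0.0969  0.1047] dist 0.143
```

View pics/w4.png

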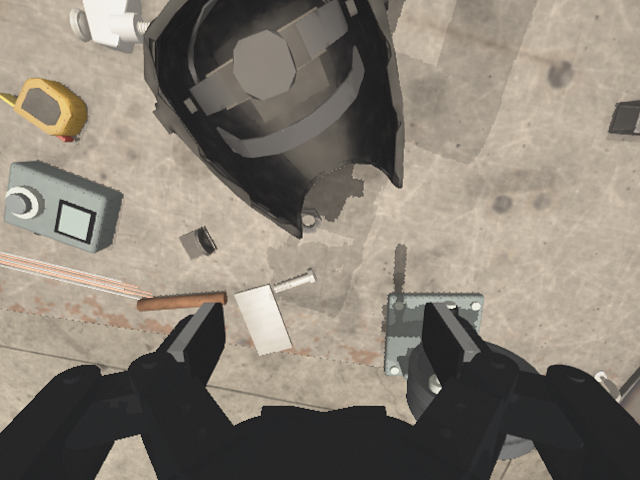

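Run:
```python
from h import *
to((.49,.2,.33))
```

```text
shift [ 0.025  -0.0726  0.1258] dist 0.147
```

>>> step_arm(
  commands=[
    [0.0, -0.019, 0.032, 0],
    [0.01, -0.038, 0.064, 0],
    [0.02, -0.056, 0.096, 0],
    [0.025, -0.073, 0.126, 0],
    [0.025, -0.073, 0.126, 0],
    [0.025, -0.073, 0.126, 0],
  ],
)

```text
t: 5.82
tcp_pos: [0.4907, 0.2012, 0.3289]
tool_rot: [0.555, -0.442, -0.549, -0.442]
force: [-0.0, -0.1, -0.2]
finger_gap: 0.996
```

Run:
```python
from h import *
st()
p=optics.camera_params("wrist"); im=optics.snapshot("wrist"); cv2.imwrite("pics/w5.png",im[:,:,::-1]); W=P("wrist",p);np.save("w5.npy",W)
for x in ([.5033,.1953,.19],[.5663,.2082,.19]):
  w=W@np.r_[x,1]; print(w[:2]/w[2])
```

```text
t 5.82 tcp [0.4907 0.2012 0.3289] xdir [ 0.007  -0.0059 -1.    ] z yaw 102.57 F [-0.0131 -0.1478 -0.2082] gap 0.996 q [ 0.1823  0.291   1.5425 -0.0073  1.3023 -1.606 ]
[313.825  242.8864]
[313.1549 309.4962]
```

View pics/w5.png

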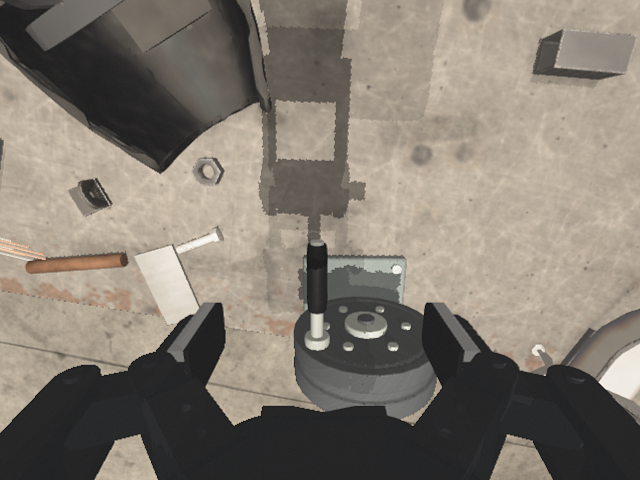

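Run:
```python
from h import *
im=cv2.imread("pics/w5.png"); cv2.imwrite("pics/w5b.png",cv2.resize(im[225:415,270:450],None,fx=4,fy=3.1,interpolation=cv2.INTER_CUBIC))
S=P("scene");D=P("side");W=np.load("w5.npy")
sw=lambda *c:crop(c,5,(215,110)); dw=lambda *c:crop(c,4,(220,245))
def t(n,a,b,c):
    x,e=tri([(S,*a),(D,*b),(W,*c)]); print(n,x,*e); return x
f=t("front",sw(116,341),dw(503,86),(317,243.5)); r=t("rear",sw(228,283),dw(371,90),(317,313))
d=r-f;print("len",np.linalg.norm(d),"yaw",np.degrees(np.arctan2(d[1],d[0])),"mid",(f+r)/2)
h=t("hub",sw(207,243),dw(320,197),(366,320))
# known geometry guess
th=np.radians(12.3); ax=np.array([np.cos(th),np.sin(th),0]); perp=np.array([-np.sin(th),np.cos(th),0])
m=(f+r)/2; v=h-m; print("hub rel: along",v@ax,"left",v@perp,"up",v[2], "angle",np.degrees(np.arctan2(-(-v@perp)*1,-v[2])))
```

```text
front [0.5034 0.197  0.1898] [-1.1  0.1] [-1.  0.] [-1.3 -0.2]
rear [0.5672 0.2107 0.1903] [-0.6 -0.6] [-1.1  0.1] [-1.4 -2. ]
len 0.06523181508507989 yaw 12.116278686300697 mid [0.5353 0.2038 0.19  ]
hub [0.5828 0.267  0.1651] [-1.3  2. ] [-0.7 -1.1] [1.1 3.5]
hub rel: along 0.059858483280832576 left 0.051623112104779954 up -0.024956637224780864 angle 64.19905558491169
```

View pics/w5b.png

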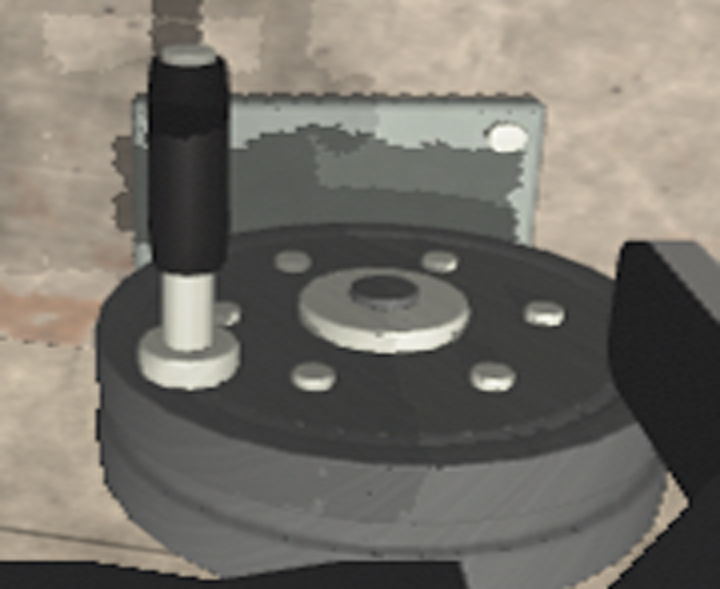

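Run:
```python
from h import *
to((.5353,.2038,.25),(.5353,.2038,.171))
```

```text
shift [ 0.0796 -0.0441 -0.0055] dist 0.091
shift [ 0.1586 -0.0437 -0.0049] dist 0.165
```

>>> step_arm(
  commands=[
    [0.03, -0.02, -0.003, 0],
    [0.055, -0.044, -0.005, 0],
    [0.08, -0.044, -0.005, 0],
    [0.105, -0.044, -0.005, 0],
    [0.13, -0.044, -0.005, 0],
    [0.15, -0.044, -0.005, 0],
    [0.158, -0.044, -0.005, 0],
    [0.158, -0.044, -0.005, 0],
  ],
  jaw=0.0854,
)

```text
t: 6.53
tcp_pos: [0.5345, 0.202, 0.17]
tool_rot: [0.553, -0.445, -0.548, -0.442]
force: [0.6, -0.2, 0.1]
finger_gap: 0.998
```

Run:
```python
from h import *
st(); to((.5353,.2038,.171))
for n in ("wrist","side"):
  im=optics.snapshot(n); 
  if n=="side": im=cv2.resize(im[150:400,200:480],None,fx=2.4,fy=2.4)
  cv2.imwrite(f"pics/{n}6.png",im[:,:,::-1])
```

```text
t 6.53 tcp [0.5345 0.202  0.17  ] xdir [ 0.0031 -0.0072 -1.    ] z yaw 102.36 F [ 0.557  -0.1521  0.0576] gap 0.998 q [ 0.1698  0.5343  1.6297 -0.0092  0.9758 -1.6115]
shift [-0.001  -0.0011  0.0016] dist 0.002
```

View pics/wrist6.png

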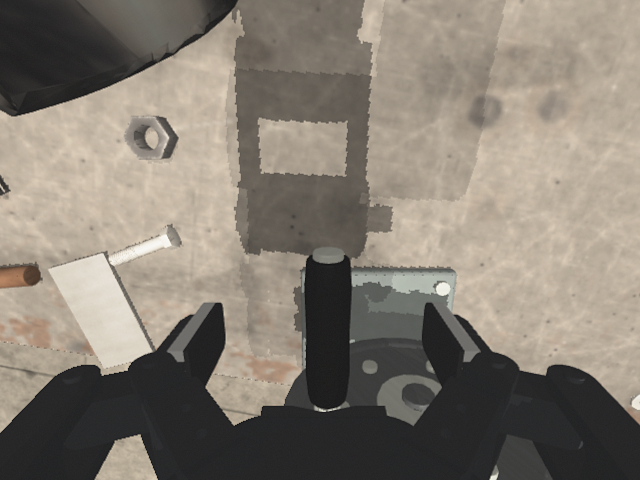

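View pics/side6.png

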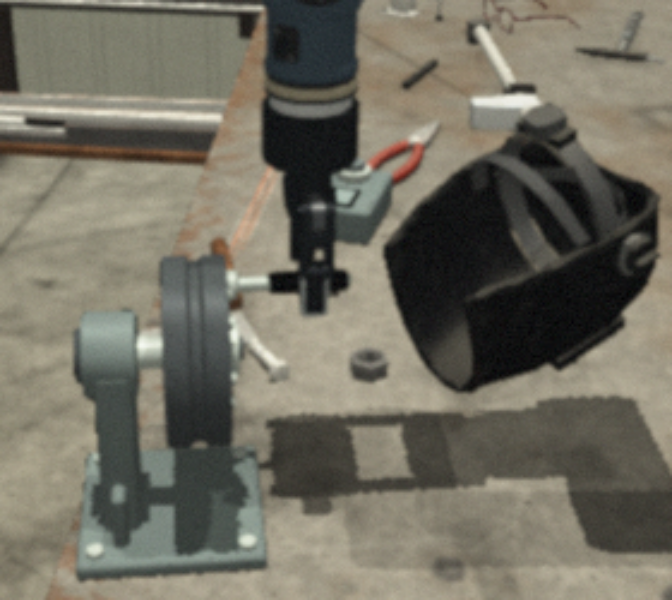

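>>> step_arm(
  commands=[
    [-0.001, -0.001, 0.0015, 0],
    [-0.001, -0.001, 0.0015, 0],
    [-0.001, -0.001, 0.0015, 0],
    [-0.001, -0.001, 0.0015, 0],
    [-0.001, -0.001, 0.0015, 0],
    [-0.001, -0.001, 0.0015, 0],
    [-0.001, -0.001, 0.0015, 0],
    [-0.001, -0.001, 0.0015, 0],
  ],
  jaw=0.0,
  grip_force=70,
)

```text
t: 7.3
tcp_pos: [0.5373, 0.2043, 0.1739]
tool_rot: [0.555, -0.443, -0.547, -0.443]
force: [-0.2, -2.3, 2.5]
finger_gap: 0.183
```

Run:
```python
from h import *
st()
```

```text
t 7.3 tcp [0.5373 0.2043 0.1739] xdir [ 0.0092 -0.0068 -0.9999] z yaw 102.41 F [-0.2083 -2.3054  2.4576] gap 0.183 q [ 0.1733  0.5308  1.6221 -0.0099  0.9808 -1.6087]
```

```bash
cat >> h.py <<'E'
import json,os
YAW=np.radians(12.4); PERP=np.array([-np.sin(YAW),np.cos(YAW),0]); AX=np.array([np.cos(YAW),np.sin(YAW),0])
C=np.array([.5264,.2538,.1458]); r=.058
def log(tag=""):
    s=telemetry.sense(); d=np.array(s['tcp_pos'])-C
    th=np.degrees(np.arctan2(-d@PERP,d[2])); rad=np.hypot(d@PERP,d[2])
    F=np.array(s['force']); t=np.radians(th); that=np.cos(t)*-PERP-np.sin(t)*np.array([0,0,1])  # cw motion direction
    rhat=np.sin(t)*-PERP+np.cos(t)*np.array([0,0,1])
    rec=dict(t=s['t'],th=th,rad=rad,ax=float(d@AX),Ft=float(F@that),Fr=float(F@rhat),Fa=float(F@AX),p=list(map(float,s['tcp_pos'])),F=F.tolist(),tag=tag)
    open("log.jsonl","a").write(json.dumps(rec)+"\n")
    print({k:round(float(v),4) for k,v in rec.items() if k in("t","th","rad","ax","Ft","Fr","Fa")},"gap",round(s['finger_gap'],3))
    return th
def rows(th,step,n=6,axc=None,th0=None):
    s=telemetry.sense(); M=R.from_quat(s['tool_rot']).as_matrix(); p=np.array(s['tcp_pos'])
    out=[]
    for k in range(1,n+1):
        t=np.radians((th if th0 is None else th0)+step*k)
        tgt=C+r*(np.sin(t)*-PERP+np.cos(t)*np.array([0,0,1]))+AX*(0.0 if axc is None else axc)
        d=M.T@(tgt-p); out.append([round(float(x),3) for x in d]+[0])
    print(json.dumps(out))
E
python3 - <<'E'
from h import *
th=log("start"); rows(th,5,8)
E
```

```text
{'t': 7.3, 'th': 60.9913, 'rad': 0.058, 'ax': -0.0, 'Ft': -1.0791, 'Fr': 3.1218, 'Fa': -0.6985} gap 0.183
[[0.005, 0.0, -0.002, 0], [0.009, 0.0, -0.004, 0], [0.014, 0.0, -0.005, 0], [0.019, 0.0, -0.006, 0], [0.024, 0.0, -0.007, 0], [0.029, 0.0, -0.007, 0], [0.034, 0.0, -0.007, 0], [0.039, 0.0, -0.006, 0]]
```

>>> step_arm(
  commands=[
    [0.005, 0, -0.002, 0],
    [0.009, 0, -0.004, 0],
    [0.014, 0, -0.005, 0],
    [0.019, 0, -0.006, 0],
    [0.024, 0, -0.007, 0],
    [0.029, 0, -0.007, 0],
  ],
)

```text
t: 7.8
tcp_pos: [0.539, 0.1963, 0.1441]
tool_rot: [0.555, -0.443, -0.547, -0.443]
force: [-0.2, -6.4, 1.6]
finger_gap: 0.185
```

Run:
```python
from h import *
th=log("cw"); rows(th,5,8)
```

```text
{'t': 7.8, 'th': 91.6381, 'rad': 0.0588, 'ax': -0.0, 'Ft': -1.7893, 'Fr': 6.1629, 'Fa': -1.5888} gap 0.185
[[0.005, 0.0, 0.001, 0], [0.01, 0.0, 0.002, 0], [0.015, 0.0, 0.003, 0], [0.02, 0.0, 0.005, 0], [0.024, 0.0, 0.007, 0], [0.029, 0.0, 0.01, 0], [0.033, 0.0, 0.013, 0], [0.037, 0.0, 0.016, 0]]
```

>>> step_arm(
  commands=[
    [0.005, 0, 0.001, 0],
    [0.01, 0, 0.002, 0],
    [0.015, 0, 0.003, 0],
    [0.02, 0, 0.005, 0],
    [0.024, 0, 0.007, 0],
    [0.029, 0, 0.01, 0],
  ],
)

```text
t: 8.3
tcp_pos: [0.5371, 0.2048, 0.1138]
tool_rot: [0.556, -0.444, -0.547, -0.442]
force: [1.2, -6.5, -1.5]
finger_gap: 0.183
```

Run:
```python
from h import *
th=log("cw"); rows(th,5,8)
```

```text
{'t': 8.3, 'th': 122.5139, 'rad': 0.0595, 'ax': -0.0, 'Ft': -2.2727, 'Fr': 6.3922, 'Fa': -0.2244} gap 0.183
[[0.003, -0.0, 0.004, 0], [0.007, 0.0, 0.007, 0], [0.011, 0.0, 0.011, 0], [0.014, 0.0, 0.015, 0], [0.017, 0.0, 0.019, 0], [0.019, 0.0, 0.024, 0], [0.021, 0.0, 0.028, 0], [0.023, 0.0, 0.033, 0]]
```

```bash
cat >> h.py <<'E'
def fitc():
    from scipy.optimize import least_squares
    L=[json.loads(l) for l in open("log.jsonl")]; p=np.array([l['p'] for l in L]); u=p@PERP; v=p[:,2]
    f=lambda c: np.hypot(u-c[0],v-c[1])-.058
    o=least_squares(f,[C@PERP,C[2]]); print("centre shift u,v",o.x-[C@PERP,C[2]],"res",o.fun); return o.x
E
python3 - <<'E'
from h import *
fitc()
E
```

```text
centre shift u,v [-0.0008 -0.0014] res [ 0. -0.  0.]
```

```bash
sed -i 's/^C=.*; r=.058/C=np.array([.5266,.2530,.1444]); r=.058/' h.py
python3 - <<'E'
from h import *
th=log("cw"); rows(th,5,8)
E
```

```text
{'t': 8.3, 'th': 121.7856, 'rad': 0.058, 'ax': -0.0, 'Ft': -2.1913, 'Fr': 6.4205, 'Fa': -0.2244} gap 0.183
[[0.004, -0.0, 0.003, 0], [0.008, -0.0, 0.006, 0], [0.012, 0.0, 0.01, 0], [0.015, 0.0, 0.014, 0], [0.018, 0.0, 0.018, 0], [0.02, 0.0, 0.022, 0], [0.022, 0.0, 0.027, 0], [0.024, 0.0, 0.031, 0]]
```

>>> step_arm(
  commands=[
    [0.004, 0, 0.003, 0],
    [0.008, 0, 0.006, 0],
    [0.012, 0, 0.01, 0],
    [0.015, 0, 0.014, 0],
    [0.018, 0, 0.018, 0],
    [0.02, 0, 0.022, 0],
  ],
)

```text
t: 8.8
tcp_pos: [0.5325, 0.2264, 0.0931]
tool_rot: [0.556, -0.444, -0.547, -0.442]
force: [0.7, -4.3, -1.1]
finger_gap: 0.184
```

Run:
```python
from h import *
th=log("cw"); rows(th,5,8);fitc()
```

```text
{'t': 8.8, 'th': 151.9908, 'rad': 0.0581, 'ax': 0.0, 'Ft': -3.3101, 'Fr': 3.0205, 'Fa': -0.1886} gap 0.184
[[0.002, 0.0, 0.005, 0], [0.004, 0.0, 0.009, 0], [0.005, 0.0, 0.014, 0], [0.006, 0.0, 0.019, 0], [0.006, 0.0, 0.024, 0], [0.006, 0.0, 0.029, 0], [0.006, 0.0, 0.034, 0], [0.005, -0.0, 0.039, 0]]
centre shift u,v [ 0.     -0.0001] res [ 0. -0. -0. -0.  0.]
```

>>> step_arm(
  commands=[
    [0.002, 0, 0.005, 0],
    [0.004, 0, 0.009, 0],
    [0.005, 0, 0.014, 0],
    [0.006, 0, 0.019, 0],
    [0.006, 0, 0.024, 0],
    [0.006, 0, 0.029, 0],
  ],
)

```text
t: 9.3
tcp_pos: [0.5263, 0.2547, 0.0864]
tool_rot: [0.556, -0.444, -0.547, -0.441]
force: [1.4, -5.3, -0.6]
finger_gap: 0.185
```

Run:
```python
from h import *
th=log("cw"); rows(th,5,8);fitc()
```

```text
{'t': 9.3, 'th': -178.2884, 'rad': 0.058, 'ax': 0.0001, 'Ft': -5.5412, 'Fr': 0.4356, 'Fa': 0.2512} gap 0.185
[[-0.0, 0.0, 0.005, 0], [-0.001, 0.0, 0.01, 0], [-0.003, 0.0, 0.015, 0], [-0.004, 0.0, 0.02, 0], [-0.007, 0.0, 0.024, 0], [-0.009, -0.0, 0.029, 0], [-0.012, -0.0, 0.033, 0], [-0.015, -0.0, 0.037, 0]]
centre shift u,v [-0.     -0.0001] res [ 0. -0. -0. -0.  0. -0.]
```

>>> step_arm(
  commands=[
    [0, 0, 0.005, 0],
    [-0.001, 0, 0.01, 0],
    [-0.003, 0, 0.015, 0],
    [-0.004, 0, 0.02, 0],
    [-0.007, 0, 0.024, 0],
    [-0.009, 0, 0.029, 0],
  ],
)

```text
t: 9.8
tcp_pos: [0.5203, 0.2825, 0.0947]
tool_rot: [0.557, -0.444, -0.546, -0.441]
force: [2.9, -9.8, 2.4]
finger_gap: 0.184
```

Run:
```python
from h import *
th=log("cw"); rows(th,5,8);fitc()
```

```text
{'t': 9.8, 'th': -148.7584, 'rad': 0.0581, 'ax': 0.0001, 'Ft': -7.4893, 'Fr': -7.3138, 'Fa': 0.7216} gap 0.184
[[-0.003, 0.0, 0.004, 0], [-0.006, 0.0, 0.008, 0], [-0.01, 0.0, 0.012, 0], [-0.014, 0.0, 0.015, 0], [-0.018, 0.0, 0.018, 0], [-0.022, -0.0, 0.02, 0], [-0.027, -0.0, 0.023, 0], [-0.031, -0.0, 0.024, 0]]
centre shift u,v [ 0.     -0.0001] res [ 0.  0. -0. -0.  0. -0.  0.]
```

>>> step_arm(
  commands=[
    [-0.003, 0, 0.004, 0],
    [-0.006, 0, 0.008, 0],
    [-0.01, 0, 0.012, 0],
    [-0.014, 0, 0.015, 0],
    [-0.018, 0, 0.018, 0],
    [-0.022, 0, 0.02, 0],
  ],
)

```text
t: 10.3
tcp_pos: [0.516, 0.302, 0.1154]
tool_rot: [0.557, -0.444, -0.546, -0.44]
force: [4.4, -5.1, -8.6]
finger_gap: 0.187
```

Run:
```python
from h import *
th=log("cw"); rows(th,5,8);fitc()
```

```text
{'t': 10.3, 'th': -120.0588, 'rad': 0.0579, 'ax': 0.0002, 'Ft': -10.4711, 'Fr': -0.8282, 'Fa': 3.2363} gap 0.187
[[-0.004, 0.0, 0.002, 0], [-0.009, 0.0, 0.004, 0], [-0.014, 0.0, 0.006, 0], [-0.019, 0.0, 0.007, 0], [-0.024, 0.0, 0.007, 0], [-0.029, -0.0, 0.007, 0], [-0.034, -0.0, 0.007, 0], [-0.039, -0.0, 0.006, 0]]
centre shift u,v [-0.     -0.0001] res [-0.     -0.     -0.     -0.      0.     -0.      0.0001 -0.0001]
```

>>> step_arm(
  commands=[
    [-0.004, 0, 0.002, 0],
    [-0.009, 0, 0.004, 0],
    [-0.014, 0, 0.006, 0],
    [-0.019, 0, 0.007, 0],
    [-0.024, 0, 0.007, 0],
    [-0.029, 0, 0.007, 0],
  ],
)

```text
t: 10.8
tcp_pos: [0.5143, 0.3095, 0.1428]
tool_rot: [0.557, -0.445, -0.546, -0.44]
force: [4.1, -1.9, -10.1]
finger_gap: 0.183
```

Run:
```python
from h import *
th=log("cw"); rows(th,5,8);fitc()
```

```text
{'t': 10.8, 'th': -91.5826, 'rad': 0.0579, 'ax': 0.0001, 'Ft': -10.1731, 'Fr': -2.5131, 'Fa': 3.6243} gap 0.183
[[-0.005, 0.0, -0.0, 0], [-0.01, 0.0, -0.001, 0], [-0.015, 0.0, -0.002, 0], [-0.02, 0.0, -0.003, 0], [-0.025, 0.0, -0.005, 0], [-0.029, -0.0, -0.007, 0], [-0.033, -0.0, -0.01, 0], [-0.037, -0.0, -0.013, 0]]
centre shift u,v [-0.     -0.0001] res [-0.     -0.     -0.     -0.      0.     -0.      0.0001 -0.0001 -0.0001]
```

>>> step_arm(
  commands=[
    [-0.005, 0, 0, 0],
    [-0.01, 0, -0.001, 0],
    [-0.015, 0, -0.002, 0],
    [-0.02, 0, -0.003, 0],
    [-0.025, 0, -0.005, 0],
    [-0.029, 0, -0.007, 0],
  ],
)

```text
t: 11.3
tcp_pos: [0.5158, 0.303, 0.1716]
tool_rot: [0.557, -0.445, -0.546, -0.44]
force: [6.1, -1.9, -13.0]
finger_gap: 0.187
```

Run:
```python
from h import *
th=log("cw"); rows(th,5,8);fitc()
```

```text
{'t': 11.3, 'th': -61.9755, 'rad': 0.0579, 'ax': 0.0001, 'Ft': -9.99, 'Fr': -8.8511, 'Fa': 5.5292} gap 0.187
[[-0.004, 0.0, -0.003, 0], [-0.008, 0.0, -0.006, 0], [-0.012, 0.0, -0.009, 0], [-0.016, 0.0, -0.013, 0], [-0.019, 0.0, -0.017, 0], [-0.022, 0.0, -0.021, 0], [-0.024, 0.0, -0.025, 0], [-0.026, 0.0, -0.03, 0]]
centre shift u,v [-0.     -0.0001] res [-0.     -0.0001 -0.     -0.      0.     -0.      0.0001 -0.0001 -0.0001
 -0.    ]
```

>>> step_arm(
  commands=[
    [-0.004, 0, -0.003, 0],
    [-0.008, 0, -0.006, 0],
    [-0.012, 0, -0.009, 0],
    [-0.016, 0, -0.013, 0],
    [-0.019, 0, -0.017, 0],
    [-0.022, 0, -0.021, 0],
  ],
)

```text
t: 11.8
tcp_pos: [0.5201, 0.2829, 0.1937]
tool_rot: [0.557, -0.444, -0.546, -0.441]
force: [5.4, 1.3, -17.0]
finger_gap: 0.184
```

Run:
```python
from h import *
th=log("cw"); rows(th,5,8);fitc()
```

```text
{'t': 11.8, 'th': -31.8233, 'rad': 0.058, 'ax': 0.0001, 'Ft': -9.0231, 'Fr': -14.3526, 'Fa': 5.5437} gap 0.184
[[-0.002, 0.0, -0.004, 0], [-0.004, 0.0, -0.009, 0], [-0.006, 0.0, -0.014, 0], [-0.007, 0.0, -0.019, 0], [-0.008, 0.0, -0.024, 0], [-0.008, 0.0, -0.029, 0], [-0.008, 0.0, -0.034, 0], [-0.008, 0.0, -0.039, 0]]
centre shift u,v [-0. -0.] res [-0.     -0.     -0.     -0.      0.      0.      0.0001 -0.0001 -0.0001
 -0.      0.0001]
```

>>> step_arm(
  commands=[
    [-0.002, 0, -0.004, 0],
    [-0.004, 0, -0.009, 0],
    [-0.006, 0, -0.014, 0],
    [-0.007, 0, -0.019, 0],
    [-0.008, 0, -0.024, 0],
    [-0.008, 0, -0.029, 0],
  ],
)

```text
t: 12.3
tcp_pos: [0.5258, 0.2565, 0.2023]
tool_rot: [0.556, -0.443, -0.547, -0.442]
force: [3.2, 6.3, -9.6]
finger_gap: 0.183
```

Run:
```python
from h import *
th=log("cw"); rows(th,5,8);rows(th,-5,8);fitc(); st()
```

```text
{'t': 12.3, 'th': -3.5453, 'rad': 0.058, 'ax': 0.0, 'Ft': -6.0504, 'Fr': -9.2773, 'Fa': 4.527} gap 0.183
[[-0.0, 0.0, -0.005, 0], [0.0, 0.0, -0.01, 0], [0.001, 0.0, -0.015, 0], [0.003, 0.0, -0.02, 0], [0.004, 0.0, -0.025, 0], [0.006, 0.0, -0.029, 0], [0.009, 0.0, -0.034, 0], [0.012, 0.0, -0.038, 0]]
[[0.001, 0.0, 0.005, 0], [0.001, 0.0, 0.01, 0], [0.003, 0.0, 0.015, 0], [0.005, 0.0, 0.02, 0], [0.007, 0.0, 0.024, 0], [0.009, 0.0, 0.029, 0], [0.012, 0.0, 0.033, 0], [0.015, 0.0, 0.037, 0]]
centre shift u,v [-0. -0.] res [-0.0001 -0.     -0.     -0.      0.      0.      0.0001 -0.0001 -0.0001
 -0.      0.0001  0.0001]
t 12.3 tcp [0.5258 0.2565 0.2023] xdir [ 0.0081 -0.0093 -0.9999] z yaw 102.47 F [ 3.2478  6.3098 -9.6337] gap 0.183 q [ 0.2687  0.5073  1.5678 -0.0127  1.0612 -1.5136]
```

```bash
cat >> h.py <<'E'
def fitF():
    L=[json.loads(l) for l in open("log.jsonl")]
    L=[l for l in L if l['tag'] in('cw','ccw')]
    p=np.array([l['p'] for l in L])-C; th=np.arctan2(-p@PERP,p[:,2])
    s=np.array([1 if l['tag']=='cw' else -1 for l in L])
    y=np.array([-l['Ft'] for l in L])
    A=np.c_[s,np.sin(th),np.cos(th)]; x,*_=np.linalg.lstsq(A,y,rcond=None)
    amp=np.hypot(x[1],x[2]); ph=np.degrees(np.arctan2(x[2],x[1])) # amp*sin(th+ph)
    print("D",x[0]*r,"A",amp*r,"heavy at bottom when handle th=",(-ph)%360,"res",y-A@x)
E
python3 - <<'E'
from h import *
fitF()
E
```

```text
D 0.3473403742831712 A 0.25662110373762015 heavy at bottom when handle th= 184.71579374328573 res [ 0.2119  0.2239  0.1424 -0.2866 -0.2155 -0.4753  0.8481 -0.2133 -0.062
  0.4003 -0.5739]
```

>>> step_arm(
  commands=[
    [0.001, 0, 0.005, 0],
    [0.001, 0, 0.01, 0],
    [0.003, 0, 0.015, 0],
    [0.005, 0, 0.02, 0],
    [0.007, 0, 0.024, 0],
    [0.009, 0, 0.029, 0],
  ],
)

```text
t: 12.8
tcp_pos: [0.5202, 0.2826, 0.1939]
tool_rot: [0.557, -0.444, -0.546, -0.441]
force: [5.4, -7.3, -8.6]
finger_gap: 0.188
```

Run:
```python
from h import *
th=log("ccw"); rows(th,-5,8)
```

```text
{'t': 12.8, 'th': -31.4138, 'rad': 0.058, 'ax': 0.0001, 'Ft': 2.5834, 'Fr': -11.6673, 'Fa': 3.7025} gap 0.188
[[0.003, 0.0, 0.004, 0], [0.006, 0.0, 0.008, 0], [0.009, 0.0, 0.012, 0], [0.013, 0.0, 0.015, 0], [0.017, 0.0, 0.018, 0], [0.021, 0.0, 0.021, 0], [0.026, 0.0, 0.023, 0], [0.031, 0.0, 0.025, 0]]
```

>>> step_arm(
  commands=[
    [0.003, 0, 0.004, 0],
    [0.006, 0, 0.008, 0],
    [0.009, 0, 0.012, 0],
    [0.013, 0, 0.015, 0],
    [0.017, 0, 0.018, 0],
    [0.021, 0, 0.021, 0],
  ],
)

```text
t: 13.3
tcp_pos: [0.5161, 0.3017, 0.174]
tool_rot: [0.558, -0.444, -0.545, -0.44]
force: [2.3, -5.4, -1.8]
finger_gap: 0.185
```

Run:
```python
from h import *
th=log("ccw"); rows(th,-5,8)
```

```text
{'t': 13.3, 'th': -59.2758, 'rad': 0.0579, 'ax': 0.0002, 'Ft': 1.4192, 'Fr': -5.917, 'Fa': 1.0649} gap 0.185
[[0.004, 0.0, 0.003, 0], [0.009, 0.0, 0.005, 0], [0.014, 0.0, 0.006, 0], [0.019, 0.0, 0.008, 0], [0.024, 0.0, 0.008, 0], [0.029, 0.0, 0.009, 0], [0.034, 0.0, 0.009, 0], [0.039, 0.0, 0.008, 0]]
```

>>> step_arm(
  commands=[
    [0.004, 0, 0.003, 0],
    [0.009, 0, 0.005, 0],
    [0.014, 0, 0.006, 0],
    [0.019, 0, 0.008, 0],
    [0.024, 0, 0.008, 0],
    [0.029, 0, 0.009, 0],
  ],
)

```text
t: 13.8
tcp_pos: [0.5144, 0.3096, 0.1452]
tool_rot: [0.559, -0.445, -0.545, -0.44]
force: [1.8, -6.6, 0.4]
finger_gap: 0.182
```

Run:
```python
from h import *
th=log("ccw"); rows(th,-5,8)
```

```text
{'t': 13.8, 'th': -89.1682, 'rad': 0.0579, 'ax': 0.0002, 'Ft': 0.4898, 'Fr': -6.8067, 'Fa': 0.3136} gap 0.182
[[0.005, 0.0, 0.0, 0], [0.01, 0.0, -0.0, 0], [0.015, 0.0, -0.001, 0], [0.02, 0.0, -0.003, 0], [0.025, 0.0, -0.004, 0], [0.029, 0.0, -0.007, 0], [0.034, 0.001, -0.009, 0], [0.038, 0.001, -0.012, 0]]
```

>>> step_arm(
  commands=[
    [0.005, 0, 0, 0],
    [0.01, 0, 0, 0],
    [0.015, 0, -0.001, 0],
    [0.02, 0, -0.003, 0],
    [0.025, 0, -0.004, 0],
    [0.029, 0, -0.007, 0],
  ],
)

```text
t: 14.3
tcp_pos: [0.516, 0.3024, 0.1162]
tool_rot: [0.558, -0.445, -0.545, -0.44]
force: [-1.0, -0.1, 1.8]
finger_gap: 0.182
```

Run:
```python
from h import *
th=log("ccw"); rows(th,-5,8)
```

```text
{'t': 14.3, 'th': -119.1706, 'rad': 0.0578, 'ax': 0.0002, 'Ft': 1.6218, 'Fr': -0.7946, 'Fa': -1.0264} gap 0.182
[[0.004, 0.0, -0.002, 0], [0.009, 0.0, -0.005, 0], [0.012, 0.0, -0.009, 0], [0.016, 0.0, -0.012, 0], [0.019, 0.0, -0.016, 0], [0.022, 0.0, -0.02, 0], [0.024, 0.0, -0.025, 0], [0.027, 0.0, -0.029, 0]]
```

>>> step_arm(
  commands=[
    [0.004, 0, -0.002, 0],
    [0.009, 0, -0.005, 0],
    [0.012, 0, -0.009, 0],
    [0.016, 0, -0.012, 0],
    [0.019, 0, -0.016, 0],
    [0.022, 0, -0.02, 0],
  ],
)

```text
t: 14.8
tcp_pos: [0.5203, 0.2829, 0.095]
tool_rot: [0.558, -0.444, -0.545, -0.44]
force: [-2.0, -2.6, 9.7]
finger_gap: 0.182
```

Run:
```python
from h import *
th=log("ccw"); rows(th,-5,8);fitF()
```

```text
{'t': 14.8, 'th': -148.2716, 'rad': 0.0581, 'ax': 0.0002, 'Ft': 3.3099, 'Fr': -9.3301, 'Fa': -2.5207} gap 0.182
[[0.002, 0.0, -0.004, 0], [0.005, 0.0, -0.009, 0], [0.006, 0.0, -0.014, 0], [0.008, 0.0, -0.019, 0], [0.009, 0.0, -0.024, 0], [0.009, 0.0, -0.029, 0], [0.009, 0.0, -0.034, 0], [0.009, 0.0, -0.039, 0]]
D 0.33586227815281733 A 0.272606016551148 heavy at bottom when handle th= 183.26757363340084 res [ 0.6923  0.6118  0.5304 -0.0404 -0.1219 -0.5061  0.7531 -0.3009 -0.0689
  0.5304 -0.2979  0.5329  0.2009  0.6051  0.2022  0.241 ]
```

>>> step_arm(
  commands=[
    [0.002, 0, -0.004, 0],
    [0.005, 0, -0.009, 0],
    [0.006, 0, -0.014, 0],
    [0.008, 0, -0.019, 0],
    [0.009, 0, -0.024, 0],
    [0.009, 0, -0.027, 0],
    [0.009, 0, -0.027, 0],
    [0.009, 0, -0.027, 0],
  ],
)

```text
t: 15.47
tcp_pos: [0.5259, 0.257, 0.0864]
tool_rot: [0.558, -0.444, -0.546, -0.44]
force: [-2.4, 2.4, 4.1]
finger_gap: 0.186
```

>>> step_arm(
  commands=[
    [0, 0, 0, 0],
    [0, 0, 0, 0],
    [0, 0, 0, 0],
    [0, 0, 0, 0],
    [0, 0, 0, 0],
    [0, 0, 0, 0],
  ],
)

```text
t: 15.97
tcp_pos: [0.5258, 0.257, 0.0864]
tool_rot: [0.557, -0.444, -0.546, -0.44]
force: [-2.1, 1.3, 3.7]
finger_gap: 0.187
```

Run:
```python
from h import *
log("end"); st(); print(telemetry.sense()['qd'])
for n in ("wrist","side","scene"):
  im=optics.snapshot(n); 
  if n=="side": im=cv2.resize(im[150:400,200:480],None,fx=2.4,fy=2.4)
  cv2.imwrite(f"pics/{n}9.png",im[:,:,::-1])
```

```text
{'t': 15.9667, 'th': -175.9533, 'rad': 0.0581, 'ax': 0.0001, 'Ft': 1.9392, 'Fr': -3.5289, 'Fa': -1.7754} gap 0.187
t 15.97 tcp [0.5258 0.257  0.0864] xdir [ 0.0095 -0.0148 -0.9998] z yaw 102.53 F [-2.0959  1.2648  3.6569] gap 0.187 q [ 0.2725  0.6725  1.6512 -0.0231  0.8128 -1.5012]
[-0.0006  0.0008 -0.0007 -0.0006 -0.0005  0.0009]
```

View pics/wrist9.png

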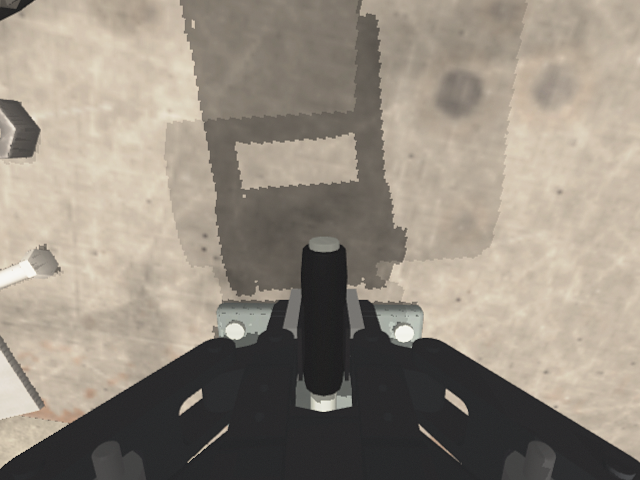

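View pics/side9.png

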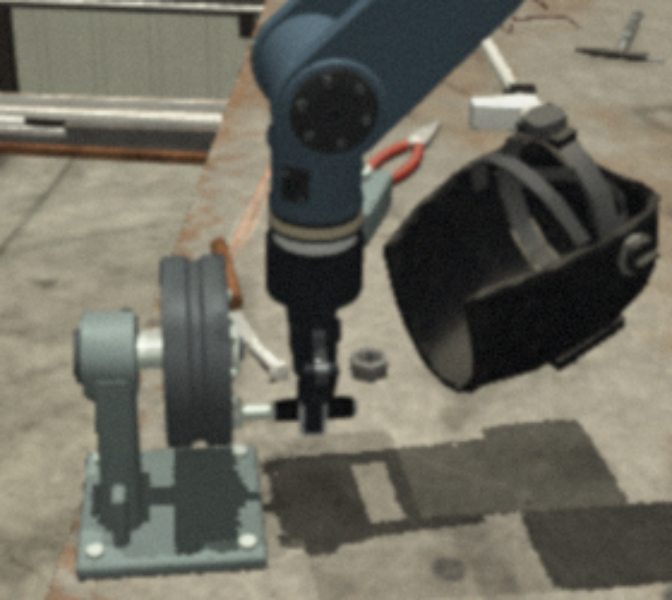

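View pics/scene9.png

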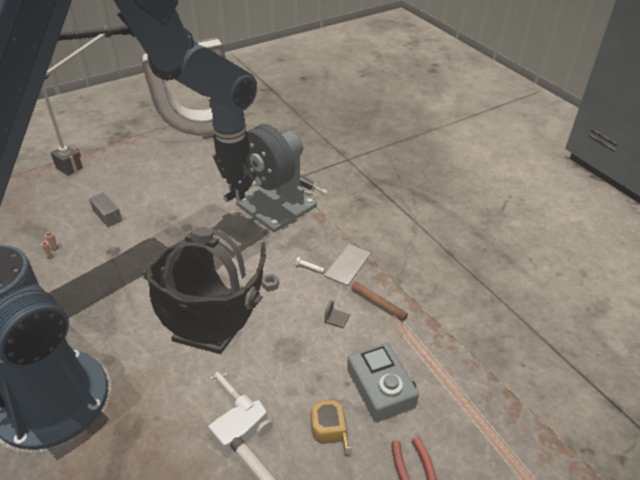

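```bash
python3 -c "
from station import manip
print(manip.sign_off())"
```

```text
the job is handed in; nothing more can be done
None
```

I ran the whole job and handed it in at about t = 16 s, with the heavy side at the bottom and the handle still in the gripper. The hand-in gave no verdict.

- **Button:** I pressed it to its hard stop: TCP at 60.8 mm, against 61 mm expected, with about 20 N at the end. It then came up again. The scene picture shows it up both after release and at the end.
- **Wheel:** I gripped the handle at about 61° and turned it about 295° clockwise, then about 172° back. I read the force roughly every 30°. The fit gave a bearing drag of 0.336 Nm and a heavy-side torque of 0.27 Nm, both in line with the text. It puts the heavy side at the bottom when the handle is at about 183°. The clockwise readings alone gave 185°.
- **End state:** The handle is stopped at 184°, well inside the 25° allowed. The joints are at rest and the handle is gripped at 70 N. The pictures show the handle between the pads and the loose parts where they lay.

**What did not fit perfectly:**
- There was up to about 14 N of sideways (radial) force and 5 N along the axle while turning. The fit uses only the force along the direction of turn.
- The force readings scattered up to about 0.8 N around the fit.
- The finger opening read about 16 mm on the 18 mm sleeve.
- My first hub position was a few millimetres off, so I used a circle fitted to the measured path instead (within 0.1 mm).

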